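# Close the test kiln and start the firing

## Robot

A 7-joint arm with a two-finger parallel gripper is mounted at the origin on the work surface. World frame = base frame: x ahead of the robot, y to its left, z up, the work surface at z = 0. Lengths are in m, angles in rad, forces in N, time in s.
With the tool pointing down it reaches from about 0.4 to 0.85 m from the base axis. Payload 4.5 kg.
Tool frame: the origin (TCP) lies between the finger pads; the fingertips stand r.tip_reach ahead of it and the grasp point (between the pads) lies 3 mm ahead of it (r.tip_reach is the distance from the TCP to the fingertips, in m); z points along the fingers, y is the line along which they close (so a half turn about z gives the same grasp; the last joint's range is limited). The gripper opens to 88 mm and grips with 3 to 60 N. Pads are 18 mm wide; open, the fingers measure 123 mm over their backs; the gripper's body (75 mm by 187 mm) begins 45 mm behind the grasp point.
Start: joints at [-1.279, 0.689, -0.195, 1.565, 0.157, 0.902, -0.215], TCP at [0.159, 0.604, 0.261] pointing down, gripper open.
Joint ranges: [-3.01, 3.01], [-0.46, 2.08], [-1.47, 1.51], [0.13, 2.56], [-1, 4.14], [0.04, 2.09], [-2.66, 2.66]. Speed limits (rad/s): [2.57, 2.57, 3.14, 3.14, 3.14, 3.14, 3.14].

## Interface

Orientations are given as a unit quaternion [x, y, z, w].
In Python, from plant import r gives the robot as it stands.
- The arm moves only by the tool step_arm, never from a script. Its argument "motion" is a list of rows, each an object with "dp": the shift along the tool's x, y, z in mm, a list of three; "twist": the turn, a rotation vector about the tool's x, y, z in rad, a list of three; "hand": the opening, from -1 (shut) to 1 (fully open). In form: [{"dp": [dx, dy, dz], "twist": [rx, ry, rz], "hand": hand}, ...]. A call has 1 to 5 rows; each row is the pose to reach, as a shift and turn from the pose commanded when the call began, along the tool's axes at that moment; what a row does not reach only later rows make up. A row lasts 1/8 s, in which the tool goes at most 62.5 mm and 10.7 degrees, less where a joint would pass 70% of its speed; a pose out of reach is approached as far as the arm can. A call with a gripper value outside its range is refused whole. The fingers move at their own pace and stop on an object; "force" is the grip in N (left out, the last holds). Time passes only in rows, so rows that repeat a pose let the fingers close. It gives the time, the measured TCP pose, the force, the opening and the grip force at its end, in the units of the state.
- r.get_state(): the state, without advancing time (a new reading comes with each control period).
- r.snapshot(name): name is "side" or "top" or "wrist"; returns a dict with "pixels" (420x560x3 uint8, red, green, blue), "depth" (420x560 float32, m along the optical axis (not along the pixel's ray), 0 where there is no reading), "fx", "fy", "cx", "cy" (pixels), "xyz" and "orientation" of the camera in the world; the wrist camera has in their place "mount" (4x4, takes a point from camera to tool coordinates, whose origin is the TCP and whose axes are the flange's). Camera axes: x right, y down, z forward; pixel columns grow to the right and rows downward; lengths in m; the calibration is good to about 2 mm. The wrist camera is an equidistant fisheye: a pixel r from the principal point sees the ray r / f radians off the axis. A picture is of the moment at which its call begins: read the wrist's pose just before it.
- r.finish_job(): hands the job in; it is judged then, once.
Trained networks look in the newest picture that a camera, given by its name, has taken for a name from the list of things; names that differ only in an ending like _2 or _b are one class to them, and where a whole thing is asked for, a point or a joint stands for the part that bears it (a point fixed in the world has none). Each returns a list of dicts, best first, with "score" (0 to 1); they miss things now and then, are a little off and sometimes report something else, mostly with a low value. They report only what shows in the picture. A call takes as long as a camera call.
- r.search_frame(camera, thing): "at" ([x, y, z] in m, in the coordinates of the camera as it stood for that picture, good to about 4 mm: the middle of the surface that is visible of it).
The state is a dict: "clock": time; "q": joint angles; "qd": joint speeds; "joint_torque": joint torques, N m; "tool_pos": TCP position; "eef_rot": TCP orientation; "contact_force": force on the tool from outside, world axes, zero at the start; "moment": the same for the moment, N m; "opening": opening from 0.0 (shut) to 1.0 (fully open); "finger_force": force on a finger pad.
Only numpy, scipy, OpenCV 4.12 (cv2) and the standard library are available. Lean on these libraries where they do the work, as an engineer would, in place of code of your own. Each camera call takes 0.05 s, during which the arm holds its last target. There are 200 camera calls.

## Task

The loaded test kiln is ready to fire. With the fingertips on the lid's steel outside, push the open lid down gently until it is fully shut, without touching its soft brick lining; then press the start button, the larger of the two round buttons on the control box. Do not press the small stop button, and leave the jar, heart tile, brush and tub where they are.

Things in the scene. Friction and masses are not known exactly. Their poses are not given: they have to be found in the camera images.
- kiln: Tabletop test kiln, fixed: a steel case on feet with thick cream brick walls, 270 mm deep (x), 300 mm wide (y), rim 130 mm above the table, with a grey control box beside it on the right. Origin: on the table under the centre of the case; x points from the front (robot side) to the rear hinge, y left, z up. Its place and yaw change from run to run.
- lid (a joint): Angle of the kiln lid in rad: 0 fully shut (level), growing as it opens upwards about the rear hinge; starts at 0.55 to 0.92, stop at 1.15. The lid is a steel pan 270 mm (front to rear) x 300 x 50 mm thick, 0.7 to 1.1 kg. The hinge is stiff: the lid stays wherever it is left, does not spring back, and must be pushed all the way; 1 to 9 N near the free edge moves it.
- lid_top (a point): Point on the lid's flat steel outer face (its top when shut), midway across, 220 mm from the hinge line, 50 mm from the free edge: a good place to push. 181 mm above the table when shut. Axes turn with the lid: z is the face's outward normal, y along the hinge (left), x from free edge to hinge. A steel lip, 110 mm wide, 5 mm thick, projects 23 mm from the middle of the free edge.
- lid_hinge (a point): Middle of the hinge line, at the kiln's rear rim, 131 mm above the table, level with the underside of the shut lid; the hinge axis is its y axis; axes turn with the lid. The lid's underside carries the soft cream brick lining, 252 x 282 mm, 14 mm thick, set 9 mm inside the steel edge: not to be touched.
- panel (a point): Middle of the sloping top face of the control box, about 122 mm above the table. The box is 172 mm (along the kiln's x) by 112 mm (y); the face slopes up from about 105 mm at its front edge to about 139 mm at its rear edge (0.2 rad), a dark display on its rear part. Axes are the kiln's.
- start_button (a joint): Travel of the start button in m: 0 up, 0.006 fully pressed, sprung back up; 1.5 N starts it and 5 N presses it fully. It is pressed along the normal of the sloping panel (0.2 rad from vertical, leaning to the front of the kiln); pressing straight down works too.
- start_button_top (a point): Centre of the top of the start button when up: round black button 26 mm across, on the left half of the control box's panel, its top 22 mm above the panel and about 10 mm above its round dark housing (42 mm across). z is the outward normal.
- stop_button (a joint): Travel of the stop button in m: 0 up, 0.006 fully pressed, sprung. Not to be pressed.
- stop_button_top (a point): Centre of the top of the stop button: round black button only 14 mm across (housing 30 mm across), nearer the robot and to the right on the same panel, its centre about 77 mm from the start button's.
- glaze_jar: Loose glass jar with steel cap, 68 mm across, 95 mm tall, standing to the left of the kiln. Origin: centre of its underside. Leave alone.
- heart_tile: Loose heart-shaped clay tile with white top, 94 x 86 x 10 mm, lying on the table in front of the kiln. Origin: underside, middle. Leave alone.
- brush: Loose glaze brush lying on the table in front of the kiln, 215 mm long, 11 mm thick. Origin: underside, near the middle; x along the brush towards the bristles. Leave alone.
- tub: Loose open plastic tub, 84 mm across the rim, 75 mm tall, standing to the right of the control box. Origin: centre of its underside. Leave alone.

How it is judged:
On the way, in this order (a step that is already met when the one before it is completed fails the run):
1. the fingers are pushing the lid down when it is half way and lower (0.12 to 0.4 rad) (contact force between the fingers and lid above 0.5 N and value of joint lid between 0.12 and 0.4 rad), for 0.1 s.
2. the lid is fully shut (value of joint lid below 0.02 rad), for 0.2 s.
3. the start button is pressed by the fingers with the lid shut (value of joint start_button above 0.0035 m and contact force between the fingers and start_button above 0.5 N and value of joint lid below 0.02 rad), for 0.05 s.
At the end, for the whole second after the job is handed in: The lid is fully shut (within 0.02 rad), the start button has been pressed (3.5 mm or more) after that and is up again, and nothing else has been pressed or moved (value of joint lid below 0.02 rad and value of joint each of start_button, stop_button below 0.002 m); the robot touches nothing.
It fails at once if the lid falls or is slammed (closing faster than 1.5 rad/s), or is lifted further open (beyond 1.0 rad) (velocity of joint lid below -1.5 rad/s or value of joint lid above 1 rad).
It fails at once if the robot touches the lid's brick lining (contact force between any of the fingers, the arm and lid_c6 above 0.5 N).
It fails at once if the lid is pushed with the arm or the gripper's body instead of the fingers (contact force between the arm and lid above 2 N).
It fails at once if the start button is pressed while the lid is still open, or the stop button is pressed ((value of joint start_button above 0.003 m and value of joint lid above 0.03 rad) or value of joint stop_button above 0.003 m).
It fails at once if the jar, heart tile, brush or tub is shifted or lifted by more than 20 mm (distance of any of glaze_jar, heart_tile, brush, tub from where it was at the start of the episode above 0.02 m).
It also fails if it takes over 48 s, if anything falls off the work surface, if the arm or the gripper's body presses on something with over 40 N, if the wrist force passes 120 N, or if a joint passes its speed limit or range.

## Working session

There is one attempt and no reset: what is moved stays moved. The work goes in short steps, Python scripts to look and compute and a tool call to move; the robot and the scene stay as the last step left them, time stands still between calls to the robot, and variables do not carry over. Pictures are saved under pics/ and viewed, at most 10 in all, crops included, and the job is handed in when it is done.

Besides the shell and the picture viewer there is one more tool, called after "Request:" in YAML: its name, and indented under it one key for each argument. step_arm: Moves the arm, as the interface text tells. Its arguments: {"type":"object","properties":{"motion":{"type":"array"},"force":{"type":"number"}},"required":["motion"]}

```bash
mkdir -p pics
cat > h.py <<'E'
import numpy as np, cv2
from scipy.spatial.transform import Rotation as R
from plant import r
def snap(n,f=None):
    s=r.snapshot(n)
    if f: cv2.imwrite('pics/'+f,s['pixels'][:,:,::-1])
    return s
def camw(s,p):
    return R.from_quat(s['orientation']).apply(p)+s['xyz'] if np.shape(s['orientation'])==(4,) else np.array(s['orientation'])@p+s['xyz']
def cloud(s):
    d=s['depth'];v,u=np.mgrid[:420,:560]
    P=np.stack([(u-s['cx'])/s['fx']*d,(v-s['cy'])/s['fy']*d,d],-1)
    W=R.from_quat(s['orientation']).apply(P.reshape(-1,3)).reshape(420,560,3)+s['xyz']
    W[d==0]=np.nan
    return W
E
python3 - <<'E'
from h import *
st=r.get_state();print(st['clock'],st['tool_pos'],st['eef_rot'],r.tip_reach,st['contact_force'])
for c in ['top','side']:
    s=snap(c,c+'1.png');print(c,s['xyz'],s['orientation'],s['fx'])
    W=cloud(s);np.save(c+'.npy',W)
    for t in ['kiln','lid_top','lid_hinge','panel','start_button','start_button_top','stop_button_top','glaze_jar','tub','heart_tile','brush']:
        try:
            for d in r.search_frame(c,t)[:2]:
                p=np.array(d['at']);print(t,round(d['score'],2),camw(s,p).round(3),(p[:2]/p[2]*s['fx']+[s['cx'],s['cy']]).round())
        except Exception as e: print(t,e)
print(r.get_state()['clock'])
E
```

```text
0.0 [0.1592061  0.60379294 0.25991967] [ 1.28436238e-01  9.91717366e-01 -8.92542064e-04 -4.75758931e-05] 0.022 [0.37940771 0.50058095 0.98255801]
top [0.37688584 0.01451431 1.12556839] [-0.70288792  0.70430841 -0.06888882  0.07178138] 489.5837278051513
kiln 0.82 [0.54  0.012 0.208] [274. 219.]
kiln 0.35 [ 0.513 -0.153  0.145] [356. 238.]
lid_top 0.58 [0.59  0.039 0.304] [259. 181.]
lid_hinge 0.86 [0.593 0.036 0.305] [261. 180.]
panel 0.56 [0.543 0.016 0.208] [273. 218.]
panel 0.35 [0.616 0.289 0.097] [146. 194.]
start_button 0.69 [ 0.546 -0.32   0.033] [422. 230.]
start_button 0.57 [ 0.51  -0.155  0.149] [358. 239.]
start_button_top 0.67 [ 0.511 -0.155  0.145] [357. 239.]
glaze_jar 0.96 [0.616 0.29  0.096] [146. 194.]
glaze_jar 0.38 [ 0.547 -0.319  0.029] [421. 230.]
tub 0.93 [ 0.544 -0.321  0.035] [422. 231.]
heart_tile 0.74 [0.375 0.185 0.01 ] [197. 308.]
heart_tile 0.54 [0.544 0.019 0.209] [271. 217.]
brush 0.96 [ 0.356 -0.005  0.005] [282. 316.]
brush 0.62 [ 0.545 -0.319  0.035] [422. 230.]
side [ 0.24501468 -0.02665119  1.09394033] [ 0.76500185 -0.6232557   0.10064362 -0.12726101] 518.0710368750268
kiln 0.89 [0.534 0.011 0.136] [292. 228.]
lid_top 0.63 [0.575 0.035 0.315] [285. 170.]
lid_hinge 0.84 [0.575 0.038 0.314] [283. 169.]
panel 0.55 [0.535 0.012 0.136] [292. 227.]
start_button 0.63 [ 0.51  -0.159  0.141] [378. 256.]
start_button_top 0.49 [ 0.515 -0.151  0.142] [375. 253.]
stop_button_top 0.54 [ 0.453 -0.203  0.138] [397. 291.]
glaze_jar 0.75 [0.609 0.287 0.093] [169. 175.]
tub 0.88 [ 0.552 -0.315  0.034] [446. 264.]
heart_tile 0.72 [0.374 0.184 0.01 ] [195. 301.]
brush 0.65 [ 0.353 -0.004  0.011] [281. 330.]
1.2
```

View pics/top1.png

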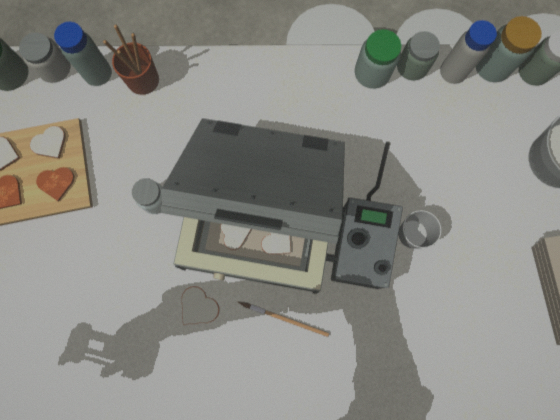

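View pics/side1.png

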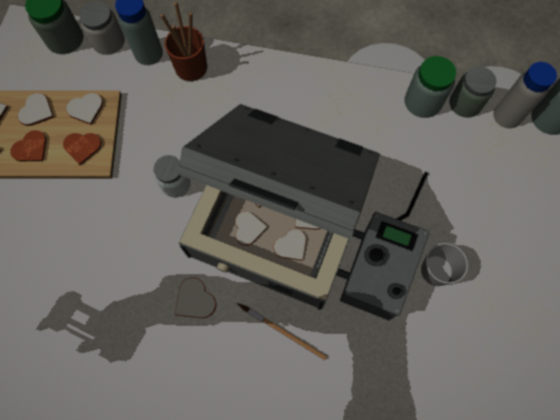

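Top view: the lid's steel face is about (205,130)–(335,210), its lip at (250,218). Start button is at (358,239) and stop at (382,267). This agrees with the detections. Next I fit the planes.

Run:
```python
from h import *
def fit(P):
    P=P[~np.isnan(P[:,0])]
    for i in range(4):
        c=np.median(P,0) if i==0 else P.mean(0);n=np.linalg.svd(P-c,full_matrices=False)[2][2];n*=np.sign(n[2]);e=(P-c)@n;P=P[abs(e)<max(2*np.std(e),.002)]
    return c,n,np.std(e),len(P)
polys={'top':([(215,135),(325,160),(320,205),(195,185)],[(350,255),(368,258),(365,280),(345,278)]),
 'side':([(245,120),(360,160),(350,205),(210,165)],[(370,270),(385,275),(378,300),(355,290)])}
for c in polys:
    W=np.load(c+'.npy')
    for k,p in enumerate(polys[c]):
        m=np.zeros((420,560),np.uint8);cv2.fillPoly(m,[np.array(p)],1)
        cc,n,e,N=fit(W[m>0]);print(c,k,cc.round(4),n.round(4),e.round(4),N,'tilt',np.arccos(n[2]).round(3),'yaw',np.arctan2(-n[1],-n[0]).round(4))
        if k==0:
            yaw=np.arctan2(-n[1],-n[0]);a=np.arccos(n[2]);ex=np.array([np.cos(yaw),np.sin(yaw),0]);ey=np.array([-ex[1],ex[0],0])
            f=W.reshape(-1,3);inl=f[(abs((f-cc)@n)<.004)&(np.linalg.norm(f-cc,axis=1)<.25)]
            l=inl@ey;print('y extents',np.percentile(l,[.3,1,99,99.7]).round(4))
            al=np.cross(ey,n); al=al  # along lid toward hinge
            s=(inl)@al; print('al',al.round(3),'along extents',np.percentile(s,[.3,1,99,99.7]).round(4))
            # hinge x: point with z=.131 on plane offset -.05
            d=n@cc-.05; hx=(d-n[2]*.131)/(n@ex); ly=(np.percentile(l,.3)+np.percentile(l,99.7))/2
            H=hx*ex+ly*ey+[0,0,.131];T=H-.22*al+.05*n
            print('hinge',H.round(4),'lid_top',T.round(4),'hinge along',(H@al).round(4),'kiln origin',(H-.135*ex)[:2].round(4))
    # button tops: local high points above panel
    for nm,q in dict(start=(.512,-.155),stop=(.453,-.203)).items():
        f=W.reshape(-1,3);h=(f-cc)@n;sel=(np.hypot(f[:,0]-q[0],f[:,1]-q[1])<.03)
        print(nm,np.histogram(h[sel],bins=np.arange(-.004,.03,.002)))
        hi=sel&(h>.017);print(f[hi].mean(0).round(4),hi.sum())
```

```text
top 0 [0.6152 0.0346 0.2806] [ 0.6618 -0.1183  0.7402] 0.0008 5893 tilt 0.737 yaw 2.9647
y extents [-0.2935 -0.291   0.0012  0.0033]
al [-0.729  0.13   0.672] along extents [-0.4176 -0.4141 -0.1512 -0.1501]
hinge [0.7046 0.0215 0.131 ] lid_top [ 0.898  -0.0131  0.0201] hinge along -0.4226 kiln origin [ 0.8375 -0.0023]
top 1 [ 0.4549 -0.1573  0.1115] [-0.2098  0.0431  0.9768] 0.0014 417 tilt 0.216 yaw -0.2026
start (array([ 66, 143,  89,  31,   6,  12,  44,  80,  50,  13,  15,  31,  50,
        20,  10,   0]), array([-0.004, -0.002,  0.   ,  0.002,  0.004,  0.006,  0.008,  0.01 ,
        0.012,  0.014,  0.016,  0.018,  0.02 ,  0.022,  0.024,  0.026,
        0.028]))
[ 0.5121 -0.1558  0.1451] 122
stop (array([ 70, 158, 179,  58,   8,   7,  21,  57,  39,   8,   8,  10,   9,
        10,   3,   1]), array([-0.004, -0.002,  0.   ,  0.002,  0.004,  0.006,  0.008,  0.01 ,
        0.012,  0.014,  0.016,  0.018,  0.02 ,  0.022,  0.024,  0.026,
        0.028]))
[ 0.454  -0.2042  0.1351] 36
side 0 [0.6027 0.0282 0.29  ] [ 0.6612 -0.1178  0.7409] 0.0006 6442 tilt 0.736 yaw 2.9653
y extents [-2.95
[... 207 characters left out ...]
n [ 8.373e-01 -1.000e-04]
side 1 [ 0.4604 -0.1587  0.112 ] [-0.191   0.0391  0.9808] 0.0014 484 tilt 0.196 yaw -0.2017
start (array([ 56, 150, 134,  61,  10,   8,  27,  80,  80,  30,  12,  20,  53,
        55,  14,   3]), array([-0.004, -0.002,  0.   ,  0.002,  0.004,  0.006,  0.008,  0.01 ,
        0.012,  0.014,  0.016,  0.018,  0.02 ,  0.022,  0.024,  0.026,
        0.028]))
[ 0.5122 -0.1537  0.1441] 152
stop (array([ 94, 213, 176,  55,   8,   4,  30,  64,  43,  19,   2,   6,  20,
        14,   3,   0]), array([-0.004, -0.002,  0.   ,  0.002,  0.004,  0.006,  0.008,  0.01 ,
        0.012,  0.014,  0.016,  0.018,  0.02 ,  0.022,  0.024,  0.026,
        0.028]))
[ 0.4536 -0.2019  0.1346] 43
```

```bash
cat >> h.py <<'E'
E3=np.array([.984,-.176,0]);H=np.array([.7045,.0225,.131])
Z=np.array([0,0,-1.]);Y=np.array([.176,.984,0]);RT=np.stack([np.cross(Y,Z),Y,Z],1)
def lid(a,rad=.238,gap=0):
    return H+rad*np.array([*(-np.cos(a)*E3[:2]),np.sin(a)])+(.05+gap)*np.array([*(np.sin(a)*E3[:2]),np.cos(a)])
def go(tip):
    st=r.get_state();R0=R.from_quat(st['eef_rot']);t=np.array(tip)+[0,0,.022]
    print('dp',(R0.inv().apply(t-st['tool_pos'])*1000).round(1),'twist',(R0.inv()*R.from_matrix(RT)).as_rotvec().round(3),'TCP target',t.round(3))
E
python3 - <<'E'
from h import *
for a in (.737,.6,.4,.2,0): print(a,lid(a).round(3))
p=lid(.737);p[2]=.46;go([.18,.58,.46]);go(p)
E
```

```text
0.737 [0.564 0.048 0.328]
0.6 [0.539 0.052 0.307]
0.4 [0.508 0.058 0.27 ]
0.2 [0.485 0.062 0.227]
0 [0.47  0.064 0.181]
dp [ -26.2  -18.3 -221.2] twist [ 0.    -0.    -0.081] TCP target [0.18  0.58  0.482]
dp [-533.4 -435.1 -221.3] twist [ 0.    -0.    -0.081] TCP target [0.564 0.048 0.482]
```

Request:
step_arm:
  motion:
    - {"dp": [0,0,-60],"twist": [0,0,0],"hand": -1}
    - {"dp": [0,0,-120],"twist": [0,0,0],"hand": -1}
    - {"dp": [0,0,-180],"twist": [0,0,0],"hand": -1}
    - {"dp": [0,0,-220],"twist": [0,0,0],"hand": -1}
    - {"dp": [0,0,-220],"twist": [0,0,-0.08],"hand": -1}

```text
clock: 1.82
tool_pos: [0.1594, 0.6057, 0.485]
eef_rot: [0.088, 0.996, 0.004, 0.0]
contact_force: [0.4, 0.1, -1.3]
opening: 0.455
finger_force: 0.0
```

Request:
step_arm:
  motion:
    - {"dp": [-42,-41,0],"twist": [0,0,0],"hand": -1}
    - {"dp": [-84,-82,0],"twist": [0,0,0],"hand": -1}
    - {"dp": [-126,-123,0],"twist": [0,0,0],"hand": -1}
    - {"dp": [-168,-164,0],"twist": [0,0,0],"hand": -1}
    - {"dp": [-210,-205,0],"twist": [0,0,0],"hand": -1}

```text
clock: 2.45
tool_pos: [0.3307, 0.3637, 0.4809]
eef_rot: [0.089, 0.996, 0.0, 0.0]
contact_force: [-0.8, 0.5, -0.1]
opening: 0.005
finger_force: 0.0
```

Request:
step_arm:
  motion:
    - {"dp": [-42,-41,0],"twist": [0,0,0],"hand": -1}
    - {"dp": [-84,-82,0],"twist": [0,0,0],"hand": -1}
    - {"dp": [-126,-123,0],"twist": [0,0,0],"hand": -1}
    - {"dp": [-168,-164,0],"twist": [0,0,0],"hand": -1}
    - {"dp": [-210,-205,0],"twist": [0,0,0],"hand": -1}

```text
clock: 3.08
tool_pos: [0.501, 0.125, 0.4809]
eef_rot: [0.089, 0.996, 0.0, 0.0]
contact_force: [0.5, 0.8, 0.3]
opening: 0.005
finger_force: 0.0
```

Run:
```python
from h import *
go(lid(.737,gap=.03)); print(r.get_state()['q'])
```

```text
dp [-96.  -65.  108.8] twist [ 0.001  0.    -0.   ] TCP target [0.584 0.044 0.372]
[-0.29462229  0.33065133 -0.05822594  1.51765371  0.01941381  1.2932089
  1.03836395]
```

Request:
step_arm:
  motion:
    - {"dp": [-45,-33,0],"twist": [0,0,0],"hand": -1}
    - {"dp": [-96,-65,0],"twist": [0,0,0],"hand": -1}
    - {"dp": [-96,-65,50],"twist": [0,0,0],"hand": -1}
    - {"dp": [-96,-65,95],"twist": [0,0,0],"hand": -1}
    - {"dp": [-96,-65,109],"twist": [0,0,0],"hand": -1}

```text
clock: 3.7
tool_pos: [0.5818, 0.0454, 0.3692]
eef_rot: [0.089, 0.996, -0.001, -0.003]
contact_force: [-0.6, 0.3, 0.1]
opening: 0.004
finger_force: 0.0
```

Request:
step_arm:
  motion:
    - {"dp": [3,0,3],"twist": [0,0,0],"hand": -1}
    - {"dp": [6,0,7],"twist": [0,0,0],"hand": -1}
    - {"dp": [9,0,10],"twist": [0,0,0],"hand": -1}
    - {"dp": [12,0,13],"twist": [0,0,0],"hand": -1}
    - {"dp": [14,0,15],"twist": [0,0,0],"hand": -1}

```text
clock: 4.32
tool_pos: [0.5693, 0.0482, 0.3569]
eef_rot: [0.089, 0.996, 0.0, 0.0]
contact_force: [0.7, 0.2, -0.5]
opening: 0.007
finger_force: 0.0
```

Run:
```python
from h import *
snap('wrist','w1.png');st=r.get_state();print(st['contact_force'])
for a in (.7,.6,.5): go(lid(a))
```

```text
[0.14838665 0.10548249 0.08463757]
dp [11.8 -1.4 12. ] twist [ 0.    -0.    -0.001] TCP target [0.557 0.049 0.345]
dp [30.2 -1.4 27.9] twist [ 0.    -0.    -0.001] TCP target [0.539 0.052 0.329]
dp [46.8 -1.4 45.6] twist [ 0.    -0.    -0.001] TCP target [0.523 0.055 0.311]
```

View pics/w1.png

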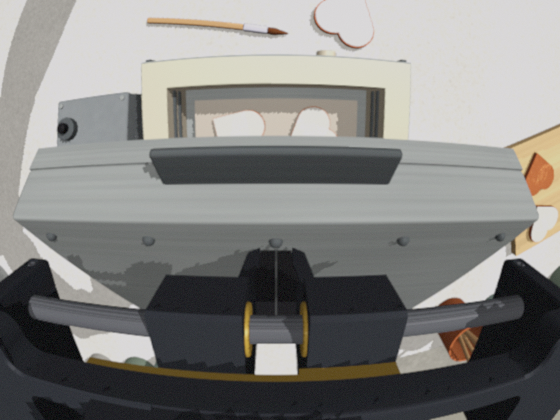

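The wrist view shows the closed fingertips near (275,265), over the steel face and centred behind the free edge (row 220). Pushing along the arc.

Request:
step_arm:
  motion:
    - {"dp": [6,0,6],"twist": [0,0,0],"hand": -1}
    - {"dp": [12,0,12],"twist": [0,0,0],"hand": -1}
    - {"dp": [18,0,17],"twist": [0,0,0],"hand": -1}
    - {"dp": [24,-1,22],"twist": [0,0,0],"hand": -1}
    - {"dp": [30,-1,28],"twist": [0,0,0],"hand": -1}

```text
clock: 5.0
tool_pos: [0.5398, 0.0532, 0.3286]
eef_rot: [0.089, 0.996, 0.001, 0.001]
contact_force: [2.1, 3.1, 3.2]
opening: 0.002
finger_force: 1.7
```

Run:
```python
from h import *
print(r.get_state()['contact_force'])
for a in (.55,.5,.45,.4,.35,.3): go(lid(a))
```

```text
[2.08402369 3.14282326 3.23241433]
dp [ 9.2 -1.3  8.6] twist [ 0.001  0.001 -0.   ] TCP target [0.531 0.054 0.32 ]
dp [17.3 -1.3 17.6] twist [ 0.001  0.001 -0.   ] TCP target [0.523 0.055 0.311]
dp [25.  -1.3 27. ] twist [ 0.001  0.001 -0.   ] TCP target [0.515 0.056 0.302]
dp [32.2 -1.3 36.8] twist [ 0.001  0.001 -0.   ] TCP target [0.508 0.058 0.292]
dp [38.9 -1.3 47. ] twist [ 0.001  0.001 -0.   ] TCP target [0.501 0.059 0.282]
dp [45.1 -1.3 57.5] twist [ 0.001  0.001 -0.   ] TCP target [0.495 0.06  0.271]
```

Request:
step_arm:
  motion:
    - {"dp": [9,0,9],"twist": [0,0,0],"hand": -1}
    - {"dp": [17,0,18],"twist": [0,0,0],"hand": -1}
    - {"dp": [25,0,27],"twist": [0,0,0],"hand": -1}
    - {"dp": [32,0,37],"twist": [0,0,0],"hand": -1}
    - {"dp": [39,0,47],"twist": [0,0,0],"hand": -1}

```text
clock: 5.62
tool_pos: [0.5007, 0.059, 0.2809]
eef_rot: [0.089, 0.996, -0.0, -0.0]
contact_force: [2.3, -0.3, 1.2]
opening: 0.006
finger_force: 1.2
```

Run:
```python
from h import *
print(r.get_state()['contact_force'])
for a in (.3,.25,.2,.15,.1,.05,0,-.02): go(lid(a))
```

```text
[ 2.32722201 -0.32129046  1.2158789 ]
dp [ 5.5 -0.   9.8] twist [-0.001 -0.    -0.001] TCP target [0.495 0.06  0.271]
dp [11.1 -0.  20.6] twist [-0.001 -0.    -0.001] TCP target [0.49  0.061 0.26 ]
dp [16.2 -0.  31.7] twist [-0.001 -0.    -0.001] TCP target [0.485 0.062 0.249]
dp [20.7 -0.  42.9] twist [-0.001 -0.    -0.001] TCP target [0.48  0.063 0.238]
dp [24.7 -0.  54.4] twist [-0.001 -0.    -0.001] TCP target [0.476 0.063 0.227]
dp [28.1 -0.  66.1] twist [-0.001 -0.    -0.001] TCP target [0.473 0.064 0.215]
dp [30.9 -0.  77.9] twist [-0.001 -0.    -0.001] TCP target [0.47  0.064 0.203]
dp [31.8 -0.  82.7] twist [-0.001 -0.    -0.001] TCP target [0.469 0.065 0.198]
```

Request:
step_arm:
  motion:
    - {"dp": [5,0,9],"twist": [0,0,0],"hand": -1}
    - {"dp": [10,0,18],"twist": [0,0,0],"hand": -1}
    - {"dp": [14,0,27],"twist": [0,0,0],"hand": -1}
    - {"dp": [18,0,36],"twist": [0,0,0],"hand": -1}
    - {"dp": [21,0,45],"twist": [0,0,0],"hand": -1}

```text
clock: 6.25
tool_pos: [0.4799, 0.0628, 0.236]
eef_rot: [0.089, 0.996, -0.0, -0.001]
contact_force: [0.6, -0.9, 1.8]
opening: 0.009
finger_force: 1.0
```

Run:
```python
from h import *
print(r.get_state()['contact_force'])
for a in (.1,.05,0,-.02): go(lid(a))
```

```text
[ 0.60297063 -0.92501695  1.7995052 ]
dp [ 3.6 -0.2  9.5] twist [-0.    -0.001 -0.001] TCP target [0.476 0.063 0.227]
dp [ 6.9 -0.2 21.2] twist [-0.    -0.001 -0.001] TCP target [0.473 0.064 0.215]
dp [ 9.7 -0.2 33. ] twist [-0.    -0.001 -0.001] TCP target [0.47  0.064 0.203]
dp [10.7 -0.2 37.8] twist [-0.    -0.001 -0.001] TCP target [0.469 0.065 0.198]
```

Request:
step_arm:
  motion:
    - {"dp": [3,0,8],"twist": [0,0,0],"hand": -1}
    - {"dp": [6,0,16],"twist": [0,0,0],"hand": -1}
    - {"dp": [8,0,24],"twist": [0,0,0],"hand": -1}
    - {"dp": [10,0,30],"twist": [0,0,0],"hand": -1}
    - {"dp": [10,0,33],"twist": [0,0,0],"hand": -1}

```text
clock: 6.88
tool_pos: [0.4701, 0.0651, 0.2033]
eef_rot: [0.089, 0.996, 0.0, -0.001]
contact_force: [-4.1, 0.9, 29.8]
opening: 0.002
finger_force: 15.7
```

Request:
step_arm:
  motion:
    - {"dp": [0,0,1],"twist": [0,0,0],"hand": -1}
    - {"dp": [0,0,2],"twist": [0,0,0],"hand": -1}
    - {"dp": [0,0,3],"twist": [0,0,0],"hand": -1}
    - {"dp": [0,0,3],"twist": [0,0,0],"hand": -1}

```text
clock: 7.38
tool_pos: [0.4701, 0.0651, 0.2033]
eef_rot: [0.089, 0.996, 0.0, 0.0]
contact_force: [-7.8, 0.1, 32.6]
opening: 0.011
finger_force: 16.1
```

Request:
step_arm:
  motion:
    - {"dp": [0,0,-10],"twist": [0,0,0],"hand": -1}
    - {"dp": [0,0,-50],"twist": [0,0,0],"hand": -1}
    - {"dp": [0,0,-80],"twist": [0,0,0],"hand": -1}
    - {"dp": [0,0,-80],"twist": [0,0,0],"hand": -1}

```text
clock: 7.88
tool_pos: [0.4719, 0.0652, 0.2823]
eef_rot: [0.089, 0.996, 0.001, 0.002]
contact_force: [0.1, 0.1, -0.0]
opening: 0.004
finger_force: 0.0
```

Run:
```python
from h import *
for c in ('top','side'):
    s=snap(c,c+'2.png');W=cloud(s).reshape(-1,3)
    h=((W-H)@E3);l=(W-H)@Y
    for lo,hi in((-.26,-.2),(-.2,-.1),(-.1,-.02)):
        m=(h>lo)&(h<hi)&(abs(l)<.13)&(W[:,2]<.215)&(W[:,2]>.15);print(c,lo,np.median(W[m,2]).round(4),m.sum())
    for t in ('start_button_top','stop_button_top'):
        for d in r.search_frame(c,t)[:2]: print(t,round(d['score'],2),camw(s,np.array(d['at'])).round(4))
    m=(np.hypot(W[:,0]-.512,W[:,1]+.155)<.017)&(W[:,2]>.138);print('start',W[m].mean(0).round(4),m.sum())
go([.512,-.155,.2])
```

```text
top -0.26 0.1819 529
top -0.2 0.1819 2576
top -0.1 0.1821 4796
stop_button_top 0.39 [ 0.4558 -0.2019  0.1354]
start [ 0.5131 -0.1554  0.1445] 139
side -0.26 0.1813 1100
side -0.2 0.1812 2207
side -0.1 0.1815 3094
start_button_top 0.56 [ 0.5107 -0.1552  0.142 ]
stop_button_top 0.46 [ 0.4524 -0.2029  0.1373]
start [ 0.5131 -0.1536  0.1441] 153
dp [ -80.1 -208.8   57.6] twist [-0.001 -0.002 -0.001] TCP target [ 0.512 -0.155  0.222]
```

View pics/side2.png

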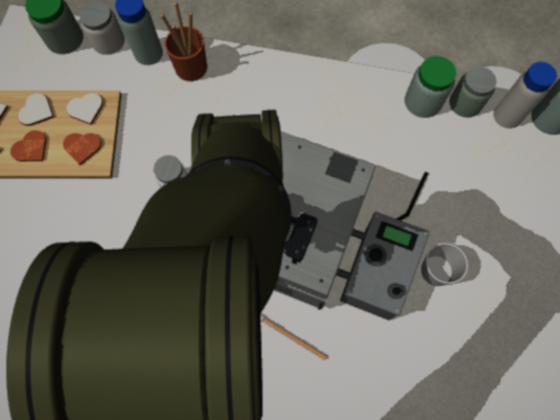

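The lid is level at 181–182 mm along its whole depth, so it is shut. The start button at (376,254) agrees at (0.512, -0.155, 0.144). Moving over it.

Request:
step_arm:
  motion:
    - {"dp": [-20,-52,0],"twist": [0,0,0],"hand": -1}
    - {"dp": [-40,-104,0],"twist": [0,0,0],"hand": -1}
    - {"dp": [-60,-156,0],"twist": [0,0,0],"hand": -1}
    - {"dp": [-80,-209,0],"twist": [0,0,0],"hand": -1}
    - {"dp": [-80,-209,50],"twist": [0,0,0],"hand": -1}

```text
clock: 8.8
tool_pos: [0.515, -0.162, 0.2319]
eef_rot: [0.093, 0.996, -0.002, 0.004]
contact_force: [0.4, 0.6, -0.7]
opening: 0.007
finger_force: 0.0
```

Request:
step_arm:
  motion:
    - {"dp": [0,0,20],"twist": [0,0,0],"hand": -1}
    - {"dp": [0,0,40],"twist": [0,0,0],"hand": -1}
    - {"dp": [0,0,50],"twist": [0,0,0],"hand": -1}
    - {"dp": [0,0,50],"twist": [0,0,0],"hand": -1}

```text
clock: 9.3
tool_pos: [0.5122, -0.1549, 0.1799]
eef_rot: [0.089, 0.996, 0.0, -0.001]
contact_force: [0.2, 0.0, 0.1]
opening: 0.007
finger_force: 0.0
```

Run:
```python
from h import *
print(r.get_state()['contact_force'])
go([.512,-.155,.144])
```

```text
[0.16220895 0.03586529 0.09503601]
dp [ 0.1 -0.2 13.9] twist [ 0.    -0.002 -0.001] TCP target [ 0.512 -0.155  0.166]
```

Request:
step_arm:
  motion:
    - {"dp": [0,0,10],"twist": [0,0,0],"hand": -1}
    - {"dp": [0,0,14],"twist": [0,0,0],"hand": -1}
    - {"dp": [0,0,16],"twist": [0,0,0],"hand": -1}
    - {"dp": [0,0,18],"twist": [0,0,0],"hand": -1}
    - {"dp": [0,0,18],"twist": [0,0,0],"hand": -1}

```text
clock: 9.93
tool_pos: [0.5137, -0.1552, 0.1632]
eef_rot: [0.089, 0.996, -0.0, 0.001]
contact_force: [2.1, -0.6, 3.7]
opening: 0.004
finger_force: 2.2
```

Request:
step_arm:
  motion:
    - {"dp": [0,0,1],"twist": [0,0,0],"hand": -1}
    - {"dp": [0,0,2],"twist": [0,0,0],"hand": -1}
    - {"dp": [0,0,3],"twist": [0,0,0],"hand": -1}
    - {"dp": [0,0,4],"twist": [0,0,0],"hand": -1}
    - {"dp": [0,0,4],"twist": [0,0,0],"hand": -1}

```text
clock: 10.55
tool_pos: [0.5141, -0.1553, 0.1618]
eef_rot: [0.089, 0.996, -0.0, 0.002]
contact_force: [-2.4, 1.2, 27.6]
opening: 0.003
finger_force: 13.5
```

Button bottomed at 28 N. Retreating straight up.

Request:
step_arm:
  motion:
    - {"dp": [0,0,-15],"twist": [0,0,0],"hand": -1}
    - {"dp": [0,0,-60],"twist": [0,0,0],"hand": -1}
    - {"dp": [0,0,-120],"twist": [0,0,0],"hand": -1}
    - {"dp": [0,0,-150],"twist": [0,0,0],"hand": -1}
    - {"dp": [0,0,-150],"twist": [0,0,0],"hand": -1}

```text
clock: 11.18
tool_pos: [0.5129, -0.1553, 0.3105]
eef_rot: [0.089, 0.996, -0.0, 0.001]
contact_force: [-0.4, 0.1, -0.5]
opening: 0.005
finger_force: 0.0
```

Run:
```python
from h import *
print(r.get_state()['contact_force'])
for c in ('top','side'):
    s=snap(c,c+'3.png');W=cloud(s).reshape(-1,3)
    h=(W-H)@E3;l=(W-H)@Y
    for lo,hi in((-.26,-.2),(-.1,-.02)):
        m=(h>lo)&(h<hi)&(abs(l)<.13)&(W[:,2]<.215)&(W[:,2]>.15);print(c,lo,np.median(W[m,2]).round(4),m.sum())
    m=(np.hypot(W[:,0]-.512,W[:,1]+.155)<.017)&(W[:,2]>.138);print('start',W[m].mean(0).round(4),m.sum())
    for t in('glaze_jar','heart_tile','brush','tub'):
        for d in r.search_frame(c,t)[:1]: print(t,round(d['score'],2),camw(s,np.array(d['at'])).round(3))
```

```text
[-0.35117286  0.14521142 -0.45171277]
top -0.26 0.1818 4164
top -0.1 0.1821 5032
start [ 0.5121 -0.1545  0.5792] 727
glaze_jar 0.93 [0.617 0.284 0.098]
heart_tile 0.97 [0.374 0.183 0.012]
brush 0.75 [ 0.357 -0.004  0.011]
side -0.26 0.1812 4525
side -0.1 0.1816 4838
start [ 0.5118 -0.1546  0.5884] 365
glaze_jar 0.89 [0.608 0.283 0.095]
heart_tile 0.71 [0.374 0.184 0.007]
brush 0.78 [0.359 0.018 0.011]
```

View pics/top3.png

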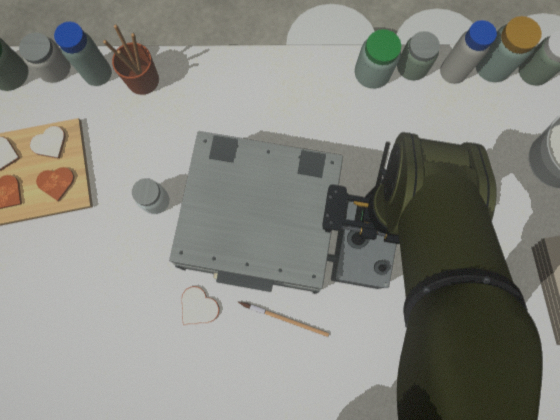

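The lid is flat and shut (175–340, 135–290). The jar (150,195), tile (198,306) and brush (285,318) have not moved. The tool is clear of the panel, so I am handing in.

```bash
python3 -c "
from plant import r
print(r.finish_job())"
```

```text
the job is handed in; nothing more can be done
None
```

I pushed the lid fully shut with the fingertips, pressed the start button to its stop, backed the arm clear and handed the job in; no verdict came back, and in the final pictures the arm hid the tub and the released start button, so I could not check those two.

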